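Hang the wiper, tuck the drip strip under the lap plate and hold it down

TASK

Clear the bed of the drip board: take the green wiper that stands on it and hang it by its eye on the peg of the stand, and let go of it. Then take the metal drip strip by its blue tab, lay it on the bed and slide its plain edge under the steel lap plate, fully home against the stop, without lifting the lap plate. Finish still holding the strip by its tab, pressed down flat on the bed with a steady push of about 10 N; leave the petri dish, the two jars and the timer alone.

Things in the scene. Friction and masses are not known exactly. Their poses are not given: they have to be found in the camera images.
- board: White drip board, fixed, 190 (x) by 112 mm (y). Origin: centre of its underside on the worktop. +x is the tuck direction, from the open bed to the lap plate. Bed flat, 14 mm above the worktop, free from x = -95 (open end) to +25 mm, between rims with inner faces at y = -47 and +47 mm, 5 mm above the bed. Under the lap a fixed stop, 6 mm high, has its face at x = +55 mm.
- lap_edge (a point): Point on the bed's surface straight below the middle of the lap plate's free edge (board x = +25 mm, y = 0, 14 mm above the worktop). The underside of the lap is 8 mm above this; the foremost 8 mm of the lap is bent slightly upwards. A strip fully home has its edge 30 mm beyond this point. Axes as the board's.
- lap (a joint): Hinge of the steel lap plate (112 mm wide, 3 mm thick, over board x = +25 to +88 mm), at board x = +88 mm, 25 mm above the worktop: 0 rad when it lies down, growing as its free edge is lifted. Only its weight (80 g) keeps it down.
- strip: Loose metal drip strip, about 80 g: plate 90 mm long (x), 70 mm wide (y), 4 mm thick, with an upright blue tab on top. Origin at the centre of the plate's underside; +x points to the plain edge that goes under the lap plate.
- strip_tab (a point): Centre of the strip's blue tab, at strip x = -30 mm, y = 0, 24 mm above the underside. The tab is 14 mm (x) by 30 mm (y) and reaches from 4 to 44 mm above the underside. Axes as the strip's.
- strip_edge (a point): Middle of the plain edge, at the underside (strip x = +45 mm). Axes as the strip's.
- wiper: Loose green wiper, about 110 g, standing upright on its foot on the bed of the board. Origin at the centre of the underside of the foot; z up. Foot 30 mm (x) by 58 mm (y), 14 mm high; above it a narrow stem, then an eye plate 40 mm wide (y), 12 mm thick (x), from 50 to 90 mm high, then a grip from 90 to 134 mm high.
- wiper_eye (a point): Centre of the wiper's eye, a round through hole of 25 mm diameter along the wiper's x axis, 70 mm above the foot's underside. The wiper is alike front and back. Axes as the wiper's.
- wiper_grip (a point): Centre of the wiper's grip, 114 mm above the foot's underside; the grip is 14 mm (x) by 26 mm (y) and 44 mm high. Axes as the wiper's.
- stand: Steel peg stand, fixed. Origin: centre of the underside of its base, 90 (x) by 70 (y) by 10 mm high. An upright 30 mm wide has its front face at x = +20 mm and ends 126 mm above the worktop. From it a round peg, 9 mm thick, points along -x and slightly up: its axis runs from (x +20, height 114 mm) to (x -30, height 119 mm), y = 0.
- peg_tip (a point): Centre of the black ball, 12.4 mm in diameter, at the peg's free end (stand x = -30 mm, y = 0, 119 mm high). Axes as the stand's.
- petri: Bystander: round red petri dish, 56 mm wide, 14 mm high; origin at the centre of its underside.
- jar_violet: Bystander: violet stain jar, 53 mm wide, 100 mm high; origin at the centre of its underside.
- jar_red: Bystander: red stain jar, 53 mm wide, 100 mm high; origin at the centre of its underside.
- timer: Bystander: small white timer, 68 x 62 x 19 mm; origin at the centre of its underside.

How it is judged:
On the way, in this order (a step that is already met when the one before it is completed fails the run):
1. the wiper hangs by its eye on the peg, released and still (x of wiper_eye in the frame of stand between -0.028 and 0.02 m and y of wiper_eye in the frame of stand between -0.012 and 0.012 m and z of wiper_eye in the frame of stand between 0.095 and 0.12 m and contact force between wiper and stand above 0.3 N and contact force between the fingers and wiper below 0.1 N and angle between wiper's own z axis and vertical below 0.35 rad and linear speed of wiper below 0.06 m/s), for 0.3 s.
2. the strip's edge is tucked under the lap plate, home on the bed, the lap plate lying down (x of strip_edge in the frame of lap_edge above 0.022 m and y of strip_edge in the frame of lap_edge between -0.014 and 0.014 m and z of strip_edge in the frame of lap_edge between -0.003 and 0.003 m and angle between the x axis of strip and the x axis of board, either way round below 0.12 rad and value of joint lap below 0.03 rad), for 0.2 s.
At the end, for the whole second after the job is handed in: Wiper hangs on the peg by its eye, released. Strip edge at least 22 mm under the lap, within 14 mm of its middle, square within 0.12 rad, flat (edge within 3 mm of the bed, tilt under 0.05 rad); lap down (under 0.03 rad); strip held in the fingers and pressed on the board with over 3 N (all of step 1 and all of step 2 and angle between strip's own z axis and vertical below 0.05 rad and contact force between strip and board above 3 N and contact force between the fingers and strip above 2 N); the arm keeps its last pose, push and grip.
It fails at once if the lap plate was lifted by more than 0.06 rad (about 4 mm at its edge) (value of joint lap above 0.06 rad).
It fails at once if the petri was shifted by more than 30 mm (distance of petri from where it was at the start of the episode above 0.03 m).
It fails at once if the jar violet was shifted by more than 30 mm (distance of jar_violet from where it was at the start of the episode above 0.03 m).
It fails at once if the jar red was shifted by more than 30 mm (distance of jar_red from where it was at the start of the episode above 0.03 m).
It fails at once if the timer was shifted by more than 30 mm (distance of timer from where it was at the start of the episode above 0.03 m).
It also fails if it takes over 64 s, if anything falls off the work surface, if the arm or the gripper's body presses on something with over 40 N, if the wrist force passes 120 N, or if a joint passes its speed limit or range.

ROBOT

A 7-joint arm with a two-finger parallel gripper is mounted at the origin on a cart in front of the work surface, level with it; the furniture and walls round the work are solid. World frame = base frame: x ahead of the robot, y to its left, z up, the work surface at z = 0. Lengths are in m, angles in rad, forces in N, time in s.
With the tool pointing down it reaches from about 0.4 to 0.875 m from the base axis. Payload 6.5 kg.
Tool frame: the origin (TCP) lies midway between the tips of the shut fingers; the grasp point (between the pads) lies 19 mm behind it; z points along the fingers, y is the direction in which the jaws open and shut (so a half turn about z gives the same grasp; the last joint's range is limited). The gripper opens to 85 mm and grips with 20 to 120 N. Pads are 22 mm wide; open, the fingers measure 114 mm over their backs; the gripper's body (76 mm by 85 mm) begins 54 mm behind the grasp point. The pads swing forward as they close: fully open they stand 13 mm farther back than shut.
Start: joints at [-1.325, 0.536, -0.004, 1.538, 0.003, 1.067, -0.071], TCP at [0.199, 0.619, 0.197] pointing down, gripper open.
Joint ranges: [-2.7, 2.7], [-0.37, 2.16], [-1.27, 1.26], [0.24, 2.4], [-1.31, 4.45], [0.19, 1.91], [-2.76, 2.76]. Speed limits (rad/s): [2.39, 2.39, 3.14, 3.14, 3.14, 3.14, 3.14].

INTERFACE

Orientations are given as a unit quaternion [x, y, z, w].
In Python, from rig import arm, eyes gives the robot as it stands.
- The arm moves only by the shell command python3 -m inch 'ROWS'. ROWS is JSON, a list of rows, each an object with "travel": the shift along the tool's x, y, z in mm, a list of three; "turn": the turn about the tool's z in degrees; "claw": the finger opening in mm, from 0 to 85.4. In form: [{"travel": [tx, ty, tz], "turn": turn, "claw": claw}, ...]. A call has 1 to 10 rows; each row is the pose to reach, as a shift and turn from the pose commanded when the call began, along the tool's axes at that moment; what a row does not reach only later rows make up. A row lasts 1/10 s, in which the tool goes at most 50 mm and 8.59 degrees, less where a joint would pass 70% of its speed; a pose out of reach is approached as far as the arm can. A call with a gripper value outside its range is refused whole. The fingers move at their own pace and stop on an object; the grip force is fixed at half the most. Time passes only in rows, so rows that repeat a pose let the fingers close. It gives the time, the measured TCP pose, the force and the opening at its end, in the units of the state.
- arm.sense(): the state, without advancing time (a new reading comes with each control period).
- eyes.read_camera(name): name is "side" or "top" or "wrist"; returns a dict with "img" (480x640x3 uint8, red, green, blue), "depth" (480x640 float32, m along the optical axis (not along the pixel's ray), 0 where there is no reading), "intrinsics" (3x3 intrinsics, pixels), "world_from_camera" (4x4, takes a point from camera to world coordinates). Camera axes: x right, y up, looking along -z (the intrinsics and any distortion apply to the point x, -y, -z); pixel columns grow to the right and rows downward; lengths in m; the calibration is good to about 2 mm. The wrist camera is an equidistant fisheye: a pixel r from the principal point sees the ray r / f radians off the axis. A picture is of the moment at which its call begins.
- arm.sign_off(): hands the job in, once; it reports no verdict.
The state is a dict: "t": time; "joint_pos": joint angles; "qvel": joint speeds; "effort": joint torques, N m; "tool_pos": TCP position; "ee_rot": TCP orientation; "force": force on the tool from outside, world axes, zero at the start; "torque": the same for the moment, N m; "finger_gap": finger opening in m.
Only numpy, scipy, OpenCV 4.12 (cv2) and the standard library are available. Lean on these libraries where they do the work, as an engineer would, in place of code of your own. Each camera call takes 0.05 s, during which the arm holds its last target. There are 200 camera calls.

## Working session

There is one attempt and no reset: what is moved stays moved. The work goes in short steps, Python scripts to look and compute and a shell command to move; the robot and the scene stay as the last step left them, time stands still between calls to the robot, and variables do not carry over. Pictures are saved under pics/ and viewed, about 8 in all and at most 12, crops included, and the job is handed in when it is done.

```bash
mkdir -p pics; ls; python3 - <<'E'
from rig import arm, eyes
import cv2, numpy as np
s=arm.sense(); print({k:np.round(v,3).tolist() for k,v in s.items()})
for n in ["side","top","wrist"]:
    c=eyes.read_camera(n); cv2.imwrite(f"pics/{n}0.png",c["img"][:,:,::-1]); np.savez(f"{n}0.npz",**c)
    print(n,c["intrinsics"].tolist(),np.round(c["world_from_camera"],3).tolist(),c.keys())
E
```

```text
pics
{'t': 0.0, 'joint_pos': [-1.325, 0.537, -0.004, 1.539, 0.003, 1.067, -0.071], 'qvel': [-0.003, 0.0, -0.0, -0.001, -0.001, -0.002, 0.0], 'effort': [0.001, -58.343, 1.049, -25.91, 0.012, 0.01, -0.0], 'tool_pos': [0.199, 0.618, 0.196], 'ee_rot': [0.155, 0.988, -0.001, -0.0], 'force': [0.432, -0.0, 0.501], 'torque': [-0.035, 0.016, 0.01], 'finger_gap': 0.085}
side [[472.4228759119052, 0.0, 327.73487324160476], [0.0, 472.4228759119052, 238.35785885918733], [0.0, 0.0, 1.0]] [[0.845, 0.356, -0.4, 0.005], [-0.535, 0.548, -0.643, -0.962], [-0.009, 0.757, 0.654, 1.031], [0.0, 0.0, 0.0, 1.0]] dict_keys(['img', 'depth', 'intrinsics', 'world_from_camera'])
top [[533.930182181567, 0.0, 325.20430645490586], [0.0, 533.930182181567, 237.41346060377117], [0.0, 0.0, 1.0]] [[-0.021, 0.999, -0.032, 0.509], [-1.0, -0.022, -0.014, -0.031], [-0.015, 0.031, 0.999, 1.371], [0.0, 0.0, 0.0, 1.0]] dict_keys(['img', 'depth', 'intrinsics', 'world_from_camera'])
wrist [[371.64829954431775, 0.0, 321.9264690204086], [0.0, 371.64829954431775, 235.71075053320547], [0.0, 0.0, 1.0]] [[0.306, -0.919, -0.249, 0.136], [0.952, 0.295, 0.081, 0.639], [-0.001, -0.262, 0.965, 0.374], [0.0, 0.0, 0.0, 1.0]] dict_keys(['img', 'depth', 'intrinsics', 'world_from_camera'])
```

View pics/top0.png

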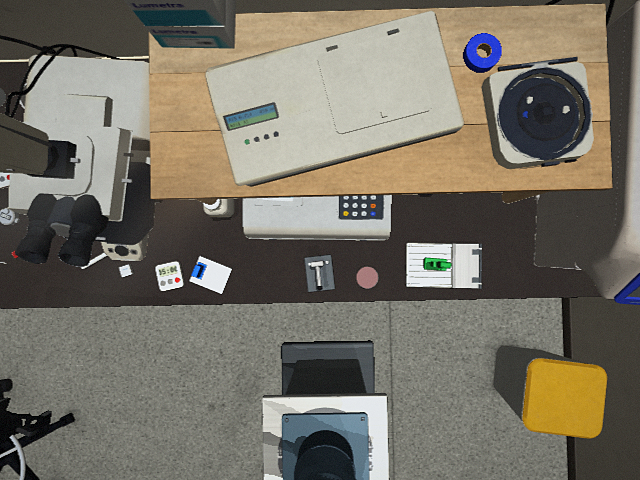

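View pics/side0.png

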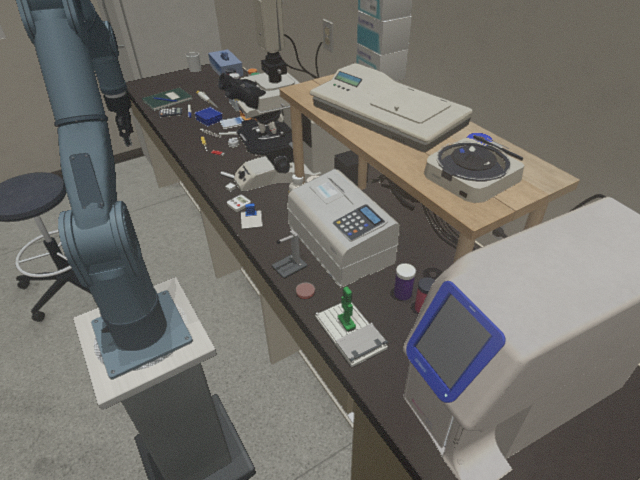

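Top view: board at about (443,265) with the lap to the right, wiper at (437,264), stand at (319,272), petri at (368,277), strip at (211,275) with its tab at (200,268), timer at (169,276). The side view shows jars at (404,283) and (428,290), under the shelf edge. Next I'll get rough world positions from depth.

```bash
cat > h.py <<'E'
import numpy as np, cv2
from scipy.spatial.transform import Rotation as R
def rays(c,uv):
    uv=np.atleast_2d(np.float64(uv)); K=c["intrinsics"]; p=(uv-K[:2,2])/[K[0,0],K[1,1]]
    if c.get("fish"):
        r=np.linalg.norm(p,axis=1)+1e-12; p=p*(np.tan(r)/r)[:,None]
    return np.c_[p[:,0],-p[:,1],-np.ones(len(p))]
def plane(c,uv,z):
    W=c["world_from_camera"]; d=rays(c,uv)@W[:3,:3].T; o=W[:3,3]
    return o+d*((z-o[2])/d[:,2])[:,None]
def deep(c,uv):
    W=c["world_from_camera"]; u=np.atleast_2d(np.int32(np.round(uv)))
    return (rays(c,uv)*c["depth"][u[:,1],u[:,0]][:,None])@W[:3,:3].T+W[:3,3]
def load(n,f):
    c=dict(np.load(f)); c["fish"]=n=="wrist"; return c
def snap(n,tag):
    from rig import eyes
    c=dict(eyes.read_camera(n)); cv2.imwrite(f"pics/{n}{tag}.png",c["img"][:,:,::-1]); np.savez(f"{n}{tag}.npz",**c); c["fish"]=n=="wrist"; return c
def axes(s): return R.from_quat(s["ee_rot"]).as_matrix()
def hsv(c): return cv2.cvtColor(c["img"],cv2.COLOR_RGB2HSV)
def grow(m): # mask -> uv
    v,u=np.nonzero(m); return np.c_[u,v]
E
python3 - <<'E'
from h import *
c=load("top","top0.npz"); np.set_printoptions(precision=3,suppress=True)
for n,uv in dict(wiper=(437,264),board_corners=[(407,244),(480,245),(481,287),(407,287)],stand=[(307,258),(331,257),(333,288),(308,291)],upr=(319,259),peg=(319,285),petri=(368,277),strip=[(192,280),(222,292),(231,265),(203,257)],tab=(200,268),timer=(169,276),keybox=[(315,230),(315,205)],shelf=(400,180),floor=(340,290)).items(): print(n,deep(c,uv).tolist() if 0 else deep(c,uv).round(3))
s=load("side","side0.npz"); print("jars",deep(s,[(405,268),(429,271)]).round(3))
print(axes({"ee_rot":[0.155,0.988,-.001,0]}).round(3))
E
```

```text
wiper [[ 0.48  -0.274  0.115]]
board_corners [[ 0.53  -0.218  0.019]
 [ 0.524 -0.399  0.029]
 [ 0.419 -0.397  0.033]
 [ 0.421 -0.218  0.001]]
stand [[ 0.5    0.036  0.011]
 [ 0.501 -0.026  0.012]
 [ 0.423 -0.029  0.012]
 [ 0.416  0.035  0.013]]
upr [[0.497 0.005 0.008]]
peg [[0.438 0.003 0.131]]
petri [[ 0.449 -0.118  0.015]]
strip [[ 0.45   0.331  0.008]
 [ 0.418  0.255  0.006]
 [ 0.486  0.233 -0.003]
 [ 0.508  0.302  0.009]]
tab [[0.481 0.301 0.046]]
timer [[0.462 0.388 0.015]]
keybox [[0.565 0.009 0.145]
 [0.621 0.008 0.16 ]]
shelf [[ 0.635 -0.15   0.446]]
floor [[ 0.416 -0.047 -0.003]]
jars [[ 0.69  -0.27   0.098]
 [ 0.816 -0.247 -0.001]]
[[-0.952  0.306 -0.   ]
 [ 0.306  0.952 -0.002]
 [-0.    -0.002 -1.   ]]
```

```bash
python3 -m inch '[{"travel":[0,0,-70],"turn":0,"claw":85},{"travel":[-418,-515,-70],"turn":-18,"claw":85},{"travel":[-418,-515,-70],"turn":-18,"claw":85},{"travel":[-418,-515,-70],"turn":-18,"claw":85},{"travel":[-418,-515,-70],"turn":-18,"claw":85},{"travel":[-418,-515,-70],"turn":-18,"claw":85},{"travel":[-418,-515,-70],"turn":-18,"claw":85},{"travel":[-418,-515,-70],"turn":-18,"claw":85},{"travel":[-418,-515,-70],"turn":-18,"claw":85},{"travel":[-418,-515,-70],"turn":-18,"claw":85}]'; python3 - <<'E'
from rig import arm
s=arm.sense(); print(s["tool_pos"],s["ee_rot"],s["joint_pos"])
E
```

```text
t: 1.15
tool_pos: [0.3623, 0.1973, 0.2609]
ee_rot: [-0.001, 1.0, 0.0, 0.0]
force: [0.9, -0.0, 1.0]
finger_gap: 0.0849
[0.3623108  0.19726797 0.26087559] [-1.26657362e-03  9.99999172e-01  1.89565347e-04  1.25250626e-04] [-0.75749946  0.03925795  0.15487586  2.05335176 -0.00718057  1.04904242
  0.97416471]
```

```bash
python3 -m inch '[{"travel":[-80,-200,-5],"turn":0,"claw":85},{"travel":[-80,-200,-5],"turn":0,"claw":85},{"travel":[-80,-200,-5],"turn":0,"claw":85},{"travel":[-80,-200,-5],"turn":0,"claw":85},{"travel":[-80,-200,-5],"turn":0,"claw":85},{"travel":[-80,-200,-5],"turn":0,"claw":85},{"travel":[-80,-200,-5],"turn":0,"claw":85}]'; python3 -c "
from h import *
snap('wrist','1')"
```

```text
t: 1.85
tool_pos: [0.4421, 0.0001, 0.2655]
ee_rot: [-0.001, 1.0, 0.0, -0.0]
force: [-0.3, 0.6, 0.7]
finger_gap: 0.0848
```

View pics/wrist1.png

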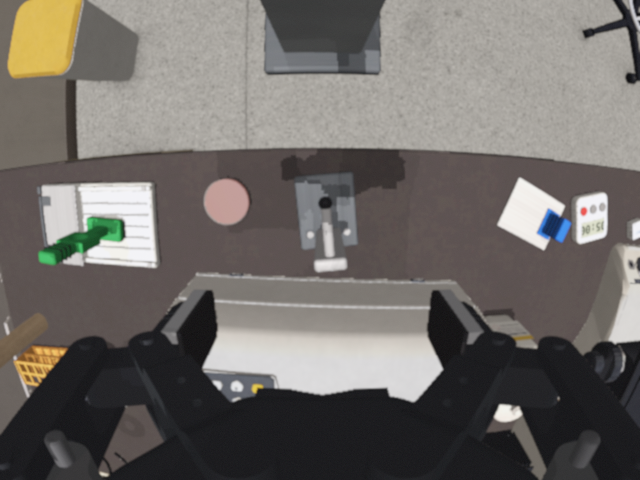

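The wrist view shows the stand base at (326,212), the peg's black ball at (325,203), the upright top at (330,265), the petri dish at (227,201), the wiper foot at (105,230) with its grip at (50,255), and the strip at (535,213) with its tab at (553,226). I'll measure the stand from this picture, then move over to the wiper.

```bash
python3 - <<'E'
from h import *
np.set_printoptions(precision=4,suppress=True)
c=load("wrist","wrist1.npz"); g=c["img"].max(2)
m=np.zeros(g.shape,bool); m[190:216,312:338]=g[190:216,312:338]<45
n,l,st,ce=cv2.connectedComponentsWithStats(m.astype(np.uint8)); i=1+np.argmax(st[1:,4]); print(st[i],ce[i]); print("ball",plane(c,ce[i],.119), deep(c,ce[i]))
v,u=np.mgrid[160:285,280:380]; uv=np.c_[u.ravel(),v.ravel()]; P=deep(c,uv)
b=P[(P[:,2]>.006)&(P[:,2]<.016)]; print("base",len(b),b.mean(0)); print(np.percentile(b,[1,99],axis=0)); r=cv2.minAreaRect((b[:,:2]*1000).astype(np.float32)); print(r)
for lo,hi,n in [(.10,.122,"peg"),(.122,.14,"uprtop")]:
    q=P[(P[:,2]>lo)&(P[:,2]<hi)&(P[:,0]<.54)]; print(n,len(q),q.mean(0),q.min(0),q.max(0))
print("worktop z",np.median(deep(c,[(270,200),(420,200),(400,230)]),axis=0))
E
python3 -m inch '[{"travel":[0,-240,-5],"turn":0,"claw":85},{"travel":[0,-240,-5],"turn":0,"claw":85},{"travel":[0,-240,-5],"turn":0,"claw":85},{"travel":[0,-240,-5],"turn":0,"claw":85},{"travel":[0,-240,-5],"turn":0,"claw":85},{"travel":[0,-240,-5],"turn":0,"claw":85},{"travel":[0,-240,-5],"turn":0,"claw":85}]'; python3 -c "
from h import *
snap('wrist','2')"
```

```text
[320 198  12  10  97] [325.1753 202.5258]
ball [[0.4332 0.0033 0.119 ]] [[0.432  0.0033 0.1258]]
base 3794 [0.4645 0.0061 0.0108]
[[ 0.4176 -0.0317  0.0078]
 [ 0.5501  0.0586  0.0153]]
((482.6383361816406, 12.6954345703125), (125.18670654296875, 134.85931396484375), 88.2437515258789)
peg 532 [0.4685 0.0063 0.1177] [ 0.4269 -0.006   0.1001] [0.4855 0.0228 0.122 ]
uprtop 665 [0.47   0.0067 0.1252] [ 0.4275 -0.0066  0.122 ] [0.4957 0.0225 0.1285]
worktop z [0.4509 0.0977 0.0005]
t: 2.6
tool_pos: [0.4433, -0.2395, 0.2704]
ee_rot: [-0.001, 1.0, 0.0, -0.0]
force: [0.5, 0.5, 0.9]
finger_gap: 0.085
```

View pics/wrist2.png

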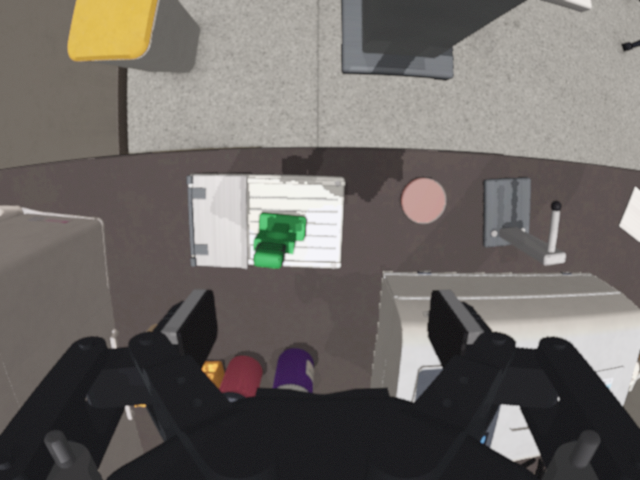

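The second wrist view shows the board from (190,175) to (342,268) with the lap at x<247. The wiper foot is at (282,227) and its grip top at (268,257), with its long side along world y. The stand is at (510,210) and the ball at (556,205). Next: yaws and positions.

```bash
python3 - <<'E'
from h import *
np.set_printoptions(precision=4,suppress=True)
c=load("wrist","wrist2.npz"); H=hsv(c)
g=(H[...,0]>45)&(H[...,0]<80)&(H[...,1]>120)&(H[...,2]>50); g[:150]=0; g[300:]=0; g[:,:220]=0; g[:,340:]=0
P=deep(c,grow(g)); print(len(P),P.min(0),P.max(0))
def rect(Q,n):
    r=cv2.minAreaRect((Q[:,:2]*1000).astype(np.float32)); print(n,len(Q),np.round(r[0],1),np.round(r[1],1),round(r[2],1), Q[:,2].mean().round(4))
for lo,hi,n in [(.143,.155,"griptop"),(.1,.11,"eyetop"),(.022,.032,"foottop")]: 
    Q=P[(P[:,2]>lo)&(P[:,2]<hi)]
    if len(Q)>9: rect(Q,n)
# bd: board outline
v,u=np.mgrid[160:285,180:360]; uv=np.c_[u.ravel(),v.ravel()]; A=deep(c,uv)
w=(c["img"][160:285,180:360].min(2)>120).astype(np.uint8); cs=max(cv2.findContours(w,cv2.RETR_EXTERNAL,2)[0],key=cv2.contourArea)
hl=cv2.convexHull(cs)[:,0]+[180,160]; ap=cv2.approxPolyDP(hl,4,True)[:,0]; print("board hull",ap.tolist(),deep(c,ap))
lap=A[(A[:,2]>.0215)&(A[:,2]<.03)&(A[:,1]<-.33)]; rect(lap,"lap"); 
bed=A[(A[:,2]>.010)&(A[:,2]<.022)&(A[:,1]>-.335)]; rect(bed,"bed")
c=load("wrist","wrist1.npz"); v,u=np.mgrid[160:280,280:380]; A=deep(c,np.c_[u.ravel(),v.ravel()])
rect(A[(A[:,2]>.006)&(A[:,2]<.016)&(A[:,0]<.515)&(abs(A[:,1])<.06)],"base"); 
U=A[(A[:,2]>.12)&(A[:,2]<.13)&(A[:,0]>.475)&(A[:,0]<.515)]; rect(U,"upr"); 
for a in (.43,.44,.45,.46,.47):
    U=A[(A[:,2]>.105)&(A[:,2]<.13)&(abs(A[:,0]-a)<.005)]; print(a,U.mean(0),len(U))
E
```

```text
1948 [ 0.3771 -0.3114  0.0253] [ 0.4946 -0.2396  0.4479]
griptop 400 [ 480.  -285.8] [23.5 13.2] 85.9 0.1479
eyetop 166 [ 478.8 -285.5] [37.4 10.1] 81.7 0.1044
foottop 638 [ 479.1 -285.3] [52.8 26.3] 84.0 0.0286
board hull [[188, 177], [341, 177], [340, 267], [197, 265], [191, 255]] [[ 0.4191 -0.3963  0.0304]
 [ 0.4246 -0.2159  0.001 ]
 [ 0.5395 -0.2154  0.0006]
 [ 0.5386 -0.4041  0.0013]
 [ 0.5251 -0.4116  0.0004]]
lap 4983 [ 474.4 -365.3] [ 73.2 112.7] 88.2 0.0261
bed 6271 [ 477.5 -275.3] [122.3 112.7] 88.4 0.0153
base 3469 [463.1   6. ] [90.9 70.2] 4.9 0.0107
upr 466 [485.3   7.9] [19.6 29.3] 5.7 0.1256
0.43 [0.431  0.0029 0.1238] 116
0.44 [0.4399 0.0035 0.1229] 113
0.45 [0.45   0.0042 0.1216] 107
0.46 [0.4599 0.0053 0.1205] 100
0.47 [0.4698 0.0068 0.1196] 103
```

```bash
python3 -m inch '[{"travel":[-37,-46,60],"turn":5.5,"claw":85},{"travel":[-37,-46,60],"turn":5.5,"claw":85},{"travel":[-37,-46,100],"turn":5.5,"claw":85},{"travel":[-37,-46,140],"turn":5.5,"claw":85},{"travel":[-37,-46,158],"turn":5.5,"claw":85},{"travel":[-37,-46,158],"turn":5.5,"claw":85},{"travel":[-37,-46,158],"turn":5.5,"claw":60}]'; python3 -m inch '[{"travel":[0,0,0],"turn":0,"claw":10},{"travel":[0,0,0],"turn":0,"claw":10},{"travel":[0,0,0],"turn":0,"claw":10},{"travel":[0,0,0],"turn":0,"claw":10},{"travel":[0,0,0],"turn":0,"claw":10},{"travel":[0,0,0],"turn":0,"claw":10}]'
```

```text
t: 3.35
tool_pos: [0.4812, -0.2848, 0.1133]
ee_rot: [0.046, 0.999, 0.0, 0.0]
force: [-0.2, -0.0, 0.5]
finger_gap: 0.0731
t: 3.95
tool_pos: [0.4825, -0.2862, 0.115]
ee_rot: [0.047, 0.999, 0.0, 0.002]
force: [-0.3, 3.8, 13.0]
finger_gap: 0.0097
```

```bash
python3 -c "
from h import *
c=snap('wrist','3'); d=snap('side','3')
a=c['img']; b=cv2.resize(d['img'][240:400,240:480],None,fx=2,fy=2)
im=np.zeros((480,960,3),np.uint8); im[:,:480]=a[:,80:560]; im[:320,480:]=b
cv2.imwrite('pics/c3.png',cv2.resize(im,(800,400))[:,:,::-1])"
```

```text
(no output)
```

View pics/c3.png

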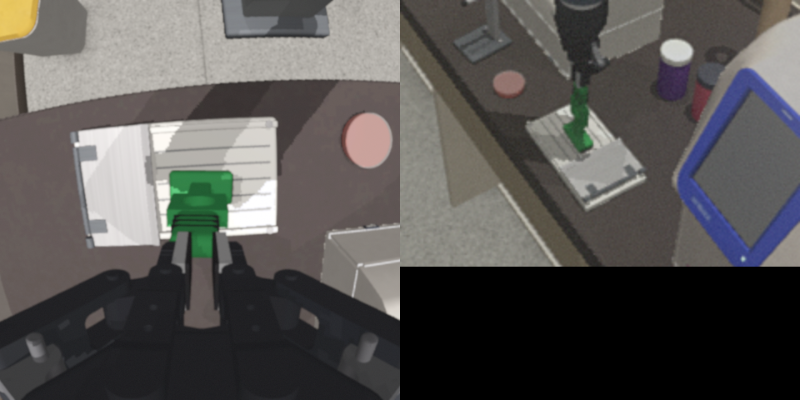

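```bash
python3 - <<'E'
from h import *
np.set_printoptions(precision=4,suppress=True)
c=load("wrist","wrist3.npz"); H=hsv(c)
g=(H[...,0]>45)&(H[...,0]<80)&(H[...,1]>120)&(H[...,2]>40); g[:150]=0; g[330:]=0
P=deep(c,grow(g)); P=P[P[:,2]<.17]; print(len(P),P.min(0),P.max(0))
for a in np.arange(.02,.16,.01):
    Q=P[(P[:,2]>=a)&(P[:,2]<a+.01)]
    if len(Q)>5: print(round(a,3),len(Q),np.percentile(Q,2,axis=0),np.percentile(Q,98,axis=0))
cv2.imwrite('pics/c3b.png',cv2.resize(c["img"][180:340,220:420],(800,640))[:600,:,::-1])
E
```

```text
5688 [ 0.4637 -0.3138  0.026 ] [ 0.4958 -0.2586  0.1575]
0.02 1276 [ 0.4649 -0.3121  0.0272] [ 0.4885 -0.2602  0.03  ]
0.03 449 [ 0.4676 -0.3051  0.03  ] [ 0.4922 -0.2608  0.0393]
0.04 84 [ 0.4741 -0.2948  0.0401] [ 0.477  -0.2778  0.0497]
0.05 114 [ 0.474  -0.295   0.0503] [ 0.4773 -0.2781  0.0597]
0.06 168 [ 0.4732 -0.3058  0.0607] [ 0.4769 -0.2696  0.0698]
0.07 577 [ 0.4732 -0.3054  0.0709] [ 0.482  -0.2695  0.0793]
0.08 159 [ 0.473  -0.3064  0.0801] [ 0.478  -0.2685  0.0896]
0.09 239 [ 0.4734 -0.3059  0.0904] [ 0.4772 -0.2694  0.0999]
0.1 630 [ 0.4738 -0.3073  0.1002] [ 0.4868 -0.2703  0.1071]
0.11 279 [ 0.4729 -0.3002  0.1103] [ 0.4763 -0.2772  0.12  ]
0.12 335 [ 0.4731 -0.3003  0.1202] [ 0.4767 -0.2759  0.1298]
0.13 396 [ 0.4734 -0.3003  0.1302] [ 0.4763 -0.278   0.1398]
0.14 893 [ 0.4737 -0.3002  0.1405] [ 0.4869 -0.2802  0.1499]
0.15 89 [ 0.4706 -0.2996  0.15  ] [ 0.4847 -0.2799  0.1572]
```

View pics/c3b.png

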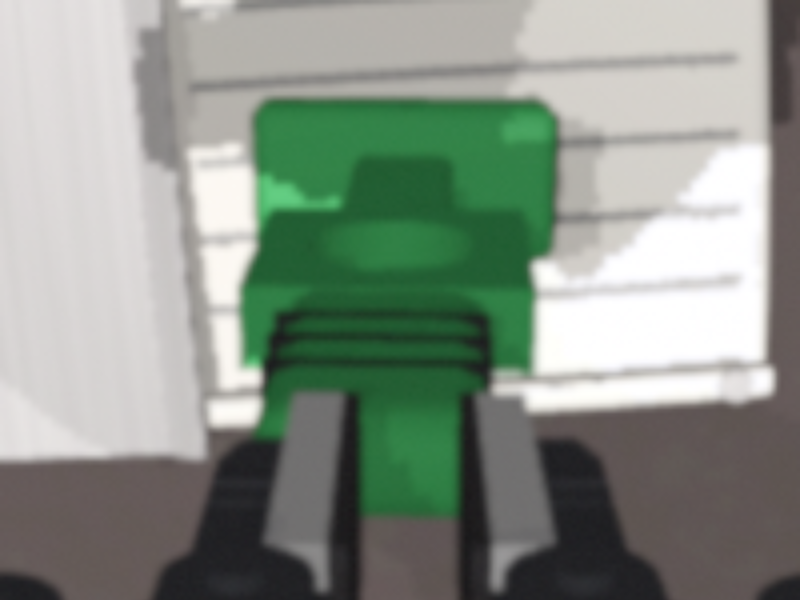

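The wiper is upright and has not moved. The fingers, with tips at about crop (325,395) and (500,395), seem to sit in front of or above the grip. I'll check their depth.

```bash
python3 - <<'E'
from h import *
from rig import arm
np.set_printoptions(precision=4,suppress=True)
c=load("wrist","wrist3.npz")
cr=np.array([[320,400],[310,450],[300,500],[500,400],[515,450],[525,500],[410,420],[410,500],[270,420]])
print(np.c_[cr,deep(c,cr/4+[220,180])])
s=arm.sense(); print(s["tool_pos"],s["ee_rot"],s["force"],s["torque"],s["finger_gap"],s["joint_pos"])
print(c["world_from_camera"])
E
```

```text
[[320.     400.       0.4706  -0.2937   0.1553]
 [310.     450.       0.4708  -0.294    0.1671]
 [300.     500.       0.4699  -0.294    0.1794]
 [500.     400.       0.4719  -0.2759   0.1563]
 [515.     450.       0.4722  -0.2752   0.1678]
 [525.     500.       0.4724  -0.2751   0.1779]
 [410.     420.       0.4764  -0.2852   0.1487]
 [410.     500.       0.4855  -0.286    0.1492]
 [270.     420.       0.4752  -0.2999   0.1484]]
[ 0.4825 -0.2862  0.115 ] [0.0465 0.9989 0.0003 0.0022] [-0.1207  3.5883 12.5709] [ 0.9361  0.0288 -0.0274] 0.010043242349482626 [ 0.054   0.5397  0.5373  1.8733 -0.3699  0.8243  2.2606]
[[ 0.0923 -0.9599 -0.2647  0.4157]
 [ 0.9957  0.0892  0.0235 -0.28  ]
 [ 0.0011 -0.2657  0.964   0.2921]
 [ 0.      0.      0.      1.    ]]
```

```bash
python3 - <<'E'
from h import *
np.set_printoptions(precision=4,suppress=True)
for n,t in (("2",[.4433,-.2395,.2704]),("3",[.4825,-.2862,.115]),("0",[.199,.618,.196])):
    c=load("wrist",f"wrist{n}.npz"); v,u=np.mgrid[200:400,100:540]; uv=np.c_[u.ravel(),v.ravel()]
    d=c["depth"][uv[:,1],uv[:,0]]; m=(d>.03)&(d<.21)
    P=deep(c,uv[m]); k=(np.linalg.norm(P[:,:2]-t[:2],axis=1)<.065); P=P[k]; uu=uv[m][k]
    i=np.argsort(P[:,2])[:2000:200]; print(n,len(P)); print(np.c_[uu[i],P[i]-t])
E
```

```text
2 19389
[[428.     312.       0.0008   0.0431   0.0469]
 [210.     290.      -0.0103  -0.0425   0.0509]
 [210.     300.      -0.0071  -0.0423   0.053 ]
 [193.     291.      -0.0113  -0.0482   0.0546]
 [451.     292.      -0.0119   0.0482   0.0561]
 [177.     303.      -0.0074  -0.0543   0.0575]
 [206.     309.      -0.0061  -0.0423   0.0589]
 [193.     297.      -0.0114  -0.0463   0.0602]
 [441.     306.      -0.0089   0.0429   0.0615]
 [209.     350.       0.0092  -0.042    0.0628]]
3 31180
[[296.     243.      -0.0086  -0.0137  -0.0242]
 [312.     247.      -0.0079  -0.0044  -0.0161]
 [293.     250.      -0.0082  -0.0146  -0.0125]
 [352.     266.       0.003    0.0162  -0.0102]
 [295.     253.      -0.0074  -0.0134  -0.0095]
 [343.     259.      -0.0021   0.0116  -0.0083]
 [328.     256.      -0.0078   0.004    0.0014]
 [323.     260.      -0.0075   0.0015   0.006 ]
 [288.     267.      -0.0078  -0.0152   0.0126]
 [315.     267.      -0.008   -0.0022   0.0163]]
0 19298
[[216.     318.      -0.0095  -0.0416   0.0477]
 [215.     330.      -0.0061  -0.0426   0.0514]
 [203.     291.      -0.0239  -0.0392   0.0534]
 [208.     293.      -0.0231  -0.0368   0.0551]
 [433.     331.       0.0177   0.0396   0.0566]
 [436.     321.       0.0128   0.0413   0.058 ]
 [440.     297.       0.0027   0.0444   0.0593]
 [206.     314.      -0.0173  -0.0385   0.0606]
 [201.     299.      -0.0239  -0.0371   0.062 ]
 [184.     301.      -0.0253  -0.0432   0.0632]]
```

The camera and the contact force agree: the real fingertips are about 34 mm above the reported TCP, in both the open and closed views, so the fingers are resting on top of the grip. From here I'll take true tip z as tool_pos z + 34 mm. Next I lift, open, and go down 34 mm further.

```bash
python3 -m inch '[{"travel":[0,0,-22],"turn":0,"claw":85},{"travel":[0,0,-22],"turn":0,"claw":85},{"travel":[0,0,-22],"turn":0,"claw":85},{"travel":[0,0,-22],"turn":0,"claw":85},{"travel":[0,0,-22],"turn":0,"claw":85},{"travel":[-1,0,10],"turn":0,"claw":85},{"travel":[0,0,34],"turn":0,"claw":85},{"travel":[0,0,34],"turn":0,"claw":85}]'; python3 -m inch '[{"travel":[0,0,0],"turn":0,"claw":10},{"travel":[0,0,0],"turn":0,"claw":10},{"travel":[0,0,0],"turn":0,"claw":10},{"travel":[0,0,0],"turn":0,"claw":10},{"travel":[0,0,0],"turn":0,"claw":10},{"travel":[0,0,0],"turn":0,"claw":10}]'
```

```text
t: 4.85
tool_pos: [0.4776, -0.2848, 0.0756]
ee_rot: [0.047, 0.999, 0.001, -0.003]
force: [0.6, 0.3, 0.3]
finger_gap: 0.0849
t: 5.45
tool_pos: [0.4811, -0.2869, 0.0797]
ee_rot: [0.047, 0.999, -0.0, 0.001]
force: [0.2, -0.0, 7.0]
finger_gap: 0.0248
```

```bash
python3 -m inch '[{"travel":[0,0,-20],"turn":0,"claw":10},{"travel":[0,0,-35],"turn":0,"claw":10},{"travel":[30,40,-35],"turn":-3,"claw":10},{"travel":[50,80,-35],"turn":-6,"claw":10},{"travel":[80,120,-35],"turn":-11,"claw":10},{"travel":[99,160,-35],"turn":-11,"claw":10},{"travel":[99,200,-35],"turn":-11,"claw":10},{"travel":[99,240,-35],"turn":-11,"claw":10},{"travel":[99,279,-35],"turn":-11,"claw":10},{"travel":[99,279,-35],"turn":-11,"claw":10}]';python3 -m inch '[{"travel":[0,0,0],"turn":0,"claw":10},{"travel":[0,0,0],"turn":0,"claw":10}]'; python3 - <<'E'
from h import *
np.set_printoptions(precision=4,suppress=True)
c=snap("wrist","4"); H=hsv(c); snap("side","4"); snap("top","4")
g=(H[...,0]>45)&(H[...,0]<80)&(H[...,1]>120)&(H[...,2]>40); g[:120]=0; g[330:]=0
P=deep(c,grow(g)); P=P[P[:,2]<.2]; print(len(P),P.min(0),P.max(0))
for a in np.arange(.03,.2,.01):
    Q=P[(P[:,2]>=a)&(P[:,2]<a+.01)]
    if len(Q)>5: print(round(a,3),len(Q),np.percentile(Q,2,axis=0),np.percentile(Q,98,axis=0))
v=c["img"]; cv2.imwrite('pics/c4.png',np.vstack([v[120:420,120:520],cv2.resize(cv2.imread('pics/side4.png')[200:300,220:353,::-1],(400,300))])[:,:,::-1])
E
```

```text
t: 6.45
tool_pos: [0.4085, 0.0058, 0.1142]
ee_rot: [-0.053, 0.999, 0.001, 0.001]
force: [-0.4, -0.3, -1.3]
finger_gap: 0.0255
t: 6.65
tool_pos: [0.4077, -0.0004, 0.1139]
ee_rot: [-0.048, 0.999, -0.0, 0.0]
force: [0.4, -0.6, -1.9]
finger_gap: 0.0249
8266 [ 0.3897 -0.0285  0.0558] [0.422  0.0278 0.1841]
0.05 99 [ 0.3901 -0.0264  0.0564] [0.3951 0.0237 0.0599]
0.06 2368 [ 0.3915 -0.0267  0.0606] [0.4149 0.0261 0.0656]
0.07 145 [ 0.4005 -0.0089  0.0706] [0.4029 0.0079 0.0798]
0.08 131 [ 0.4007 -0.0089  0.0803] [0.4031 0.0078 0.0899]
0.09 188 [ 0.4005 -0.0181  0.0904] [0.4032 0.0072 0.0997]
0.1 874 [ 0.3997 -0.0186  0.1005] [0.4102 0.0172 0.1098]
0.11 382 [ 0.3995 -0.02    0.1101] [0.4073 0.0184 0.1193]
0.12 296 [ 0.3994 -0.0197  0.1203] [0.4035 0.0183 0.13  ]
0.13 663 [ 0.3996 -0.0194  0.1303] [0.404  0.0177 0.1396]
0.14 388 [ 0.3995 -0.0131  0.1415] [0.4026 0.0109 0.1499]
0.15 522 [ 0.3981 -0.012   0.1502] [0.4026 0.0112 0.1596]
0.16 553 [ 0.3992 -0.0121  0.1608] [0.4028 0.0104 0.1699]
0.17 989 [ 0.3994 -0.0126  0.1702] [0.4035 0.0114 0.1799]
0.18 668 [ 0.4    -0.0119  0.1801] [0.4042 0.0108 0.1832]
```

View pics/c4.png

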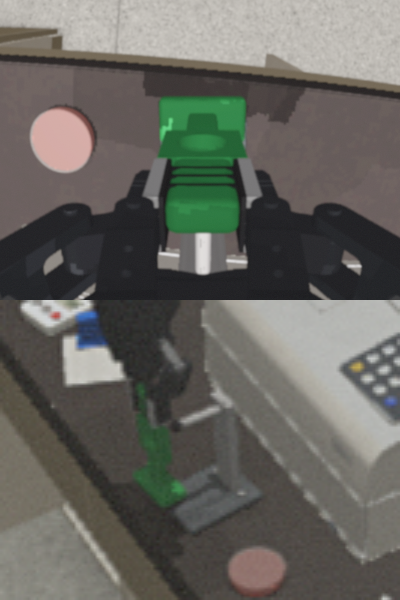

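The wiper is held upright (grip top z 0.1835, so the eye is at about (0.406,-0.0005,0.1195)). It sits in front of the peg in line with it, with the ball at side crop (178,423). Sliding on now.

```bash
python3 -m inch '[{"travel":[0,1,0],"turn":0,"claw":10},{"travel":[-8,1,0],"turn":0,"claw":10},{"travel":[-16,1,0],"turn":0,"claw":10},{"travel":[-24,1,0],"turn":0,"claw":10},{"travel":[-32,1,0],"turn":0,"claw":10},{"travel":[-40,1,0],"turn":0,"claw":10},{"travel":[-49,1,0],"turn":0,"claw":10},{"travel":[-49,1,0],"turn":0,"claw":10},{"travel":[-49,1,0],"turn":0,"claw":10}]'; python3 -m inch '[{"travel":[0,0,4],"turn":0,"claw":10},{"travel":[0,0,8],"turn":0,"claw":10},{"travel":[0,0,10],"turn":0,"claw":10},{"travel":[0,0,10],"turn":0,"claw":10}]'
```

```text
t: 7.7
tool_pos: [0.4563, 0.0064, 0.1136]
ee_rot: [-0.049, 0.999, -0.0, -0.0]
force: [0.2, 1.1, -1.4]
finger_gap: 0.0253
t: 8.1
tool_pos: [0.4561, 0.0064, 0.1043]
ee_rot: [-0.049, 0.999, 0.0, -0.0]
force: [-4.0, 0.4, 12.4]
finger_gap: 0.0251
```

```bash
python3 -m inch '[{"travel":[0,0,-1],"turn":0,"claw":10},{"travel":[0,0,-1],"turn":0,"claw":40},{"travel":[0,0,-1],"turn":0,"claw":60},{"travel":[0,0,-1],"turn":0,"claw":60},{"travel":[0,0,-1],"turn":0,"claw":60},{"travel":[0,0,-30],"turn":0,"claw":60},{"travel":[0,0,-70],"turn":0,"claw":60},{"travel":[0,0,-100],"turn":0,"claw":60},{"travel":[0,0,-100],"turn":0,"claw":85}]'; python3 - <<'E'
from h import *
np.set_printoptions(precision=4,suppress=True)
c=snap("wrist","5"); H=hsv(c); d=snap("side","5")
g=(H[...,0]>45)&(H[...,0]<80)&(H[...,1]>120)&(H[...,2]>40); g[:120]=0; g[330:]=0
P=deep(c,grow(g)); P=P[P[:,2]<.2]; print(len(P),P.min(0),P.max(0))
for lo,hi in [(.168,.178),(.125,.133),(.05,.056)]:
    Q=P[(P[:,2]>lo)&(P[:,2]<hi)]
    if len(Q)>9: print(lo,len(Q),Q.mean(0),cv2.minAreaRect((Q[:,:2]*1000).astype(np.float32)))
cv2.imwrite('pics/c5.png',np.hstack([c["img"][120:420,120:520],cv2.resize(d["img"][200:300,220:353],(400,300))])[:,:,::-1])
E
```

```text
t: 9.0
tool_pos: [0.4592, 0.0066, 0.2072]
ee_rot: [-0.049, 0.999, 0.001, 0.004]
force: [0.5, -0.2, -0.0]
finger_gap: 0.0727
3395 [ 0.4269 -0.0244  0.0484] [0.467  0.0317 0.1756]
0.168 840 [0.4574 0.0085 0.1725] ((457.85675048828125, 8.625782012939453), (13.138535499572754, 24.14168357849121), 5.622577667236328)
0.125 330 [0.4535 0.0053 0.129 ] ((455.43328857421875, 6.823368072509766), (12.067365646362305, 38.18303680419922), 6.51084041595459)
0.05 979 [0.4459 0.0022 0.0538] ((449.8266906738281, 3.3604660034179688), (29.15726089477539, 54.95351791381836), 6.534995079040527)
```

View pics/c5.png

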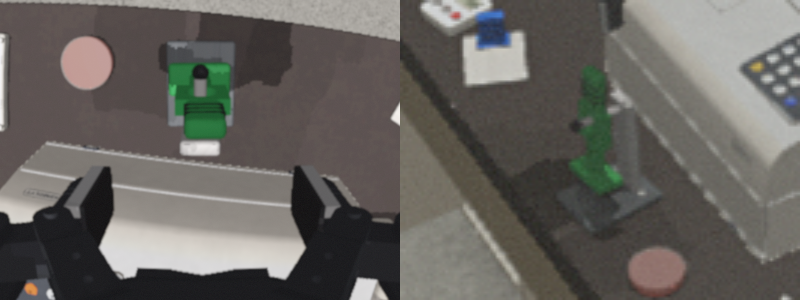

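Wrist view: the wiper hangs on the peg at (200,100) with the ball showing through the eye at (200,72), and it is released. It is tilted by about 0.08 rad, which is within limits. On to the strip.

```bash
python3 -m inch '[{"travel":[-9,45,-20],"turn":0,"claw":85},{"travel":[-9,90,-20],"turn":0,"claw":85},{"travel":[-9,140,-20],"turn":0,"claw":85},{"travel":[-9,190,-20],"turn":0,"claw":85},{"travel":[-9,240,-20],"turn":0,"claw":85},{"travel":[-9,245,-20],"turn":0,"claw":85},{"travel":[-9,245,-20],"turn":0,"claw":85}]'; python3 - <<'E'
from h import *
from rig import arm
np.set_printoptions(precision=4,suppress=True)
c=snap("wrist","6"); H=hsv(c)
g=(H[...,0]>100)&(H[...,0]<125)&(H[...,1]>130)&(H[...,2]>60); g[300:]=0
n,l,st,ce=cv2.connectedComponentsWithStats(g.astype(np.uint8))
for i in range(1,n):
    if st[i,4]>150:
        P=deep(c,grow(l==i)); print(st[i],P.min(0),P.max(0)); Q=P[(P[:,2]>.038)&(P[:,2]<.05)]
        if len(Q)>20: print("tabtop",len(Q),Q.mean(0),cv2.minAreaRect((Q[:,:2]*1000).astype(np.float32)))
v,u=np.mgrid[100:300,100:560]; uv=np.c_[u.ravel(),v.ravel()]; P=deep(c,uv); w=(c["img"][uv[:,1],uv[:,0]].min(1)>140)
Q=P[w&(P[:,2]>-.004)&(P[:,2]<.012)&(P[:,1]>.2)&(P[:,1]<.34)]; print("plate",len(Q),Q.mean(0),cv2.minAreaRect((Q[:,:2]*1000).astype(np.float32)))
Q=P[w&(P[:,2]>.014)&(P[:,2]<.025)&(P[:,1]>.32)]; print("timer",len(Q),Q.min(0),Q.max(0),cv2.minAreaRect((Q[:,:2]*1000).astype(np.float32)))
print(arm.sense()["tool_pos"],arm.sense()["ee_rot"])
E
```

```text
t: 9.8
tool_pos: [0.44, 0.2521, 0.222]
ee_rot: [-0.051, 0.999, -0.001, -0.001]
force: [-0.8, -0.9, -0.5]
finger_gap: 0.0852
[357 220  34  43 822] [0.3744 0.2459 0.0004] [0.4987 0.3298 0.3996]
tabtop 401 [0.4746 0.3124 0.0442] ((475.6715087890625, 312.5001220703125), (14.902131080627441, 30.100637435913086), 67.2135238647461)
plate 4398 [0.4613 0.2792 0.0047] ((465.3770446777344, 285.6681213378906), (93.22126770019531, 72.79338073730469), 67.1398696899414)
timer 3433 [0.4255 0.3257 0.014 ] [0.5226 0.5697 0.0249] ((472.7623291015625, 450.04486083984375), (248.24183654785156, 80.21180725097656), 81.63968658447266)
[0.4406 0.2502 0.2223] [-0.0494  0.9988 -0.0011 -0.001 ]
```

View pics/wrist6.png

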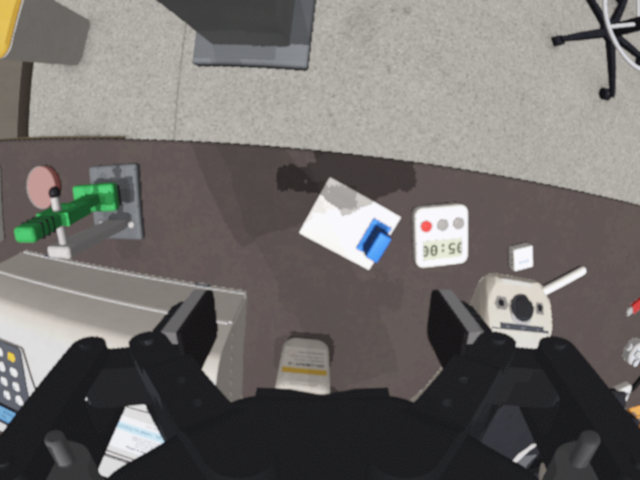

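Strip: centre (0.465,0.286), +x at about -113°, tab top at pixel (377,240), world (0.476,0.3125). The timer is at (440,236), clear of the fingers if I open to 40 mm. Now over the tab, turn, and down.

```bash
python3 -m inch '[{"travel":[-42,59,30],"turn":8,"claw":40},{"travel":[-42,59,60],"turn":16,"claw":40},{"travel":[-42,59,90],"turn":24,"claw":40},{"travel":[-42,59,120],"turn":28.5,"claw":40},{"travel":[-42,59,150],"turn":28.5,"claw":40},{"travel":[-42,59,170],"turn":28.5,"claw":40},{"travel":[-42,59,170],"turn":28.5,"claw":40},{"travel":[-42,59,170],"turn":28.5,"claw":40}]'; python3 - <<'E'
from h import *
from rig import arm
np.set_printoptions(precision=4,suppress=True)
c=snap("wrist","7"); H=hsv(c)
g=(H[...,0]>100)&(H[...,0]<125)&(H[...,1]>130)&(H[...,2]>60); g[330:]=0
n,l,st,ce=cv2.connectedComponentsWithStats(g.astype(np.uint8))
for i in range(1,n):
    if st[i,4]>150:
        P=deep(c,grow(l==i)); print(st[i]); Q=P[(P[:,2]>.038)&(P[:,2]<.05)]
        if len(Q)>20: print("tabtop",len(Q),Q.mean(0),cv2.minAreaRect((Q[:,:2]*1000).astype(np.float32)))
v,u=np.mgrid[200:400,100:540]; uv=np.c_[u.ravel(),v.ravel()]; t=arm.sense()["tool_pos"]
P=deep(c,uv); d=c["depth"][uv[:,1],uv[:,0]]; k=(d<.19)&(d>.03)&(np.linalg.norm(P[:,:2]-t[:2],axis=1)<.05)&(P[:,2]>.06); print("tip low",np.percentile(P[k][:,2],[0.2,1,3])-t[2])
print(t,arm.sense()["ee_rot"],arm.sense()["joint_pos"],arm.sense()["finger_gap"])
cv2.imwrite('pics/c7.png',c["img"][:,:,::-1])
E
```

```text
t: 10.65
tool_pos: [0.478, 0.3121, 0.054]
ee_rot: [0.199, 0.98, -0.001, 0.0]
force: [0.6, 0.0, -0.3]
finger_gap: 0.0399
[ 303  211   37   73 2422]
tabtop 1328 [0.4739 0.3136 0.0444] ((475.2018127441406, 312.9857482910156), (13.857516288757324, 28.748319625854492), 67.72064971923828)
tip low [0.0376 0.0413 0.0466]
[0.4785 0.313  0.0547] [0.1992 0.98   0.0002 0.0006] [-0.9463  0.6274  0.3879  1.8661 -0.3453  0.7132  0.8084] 0.0400314357203621
```

View pics/c7.png

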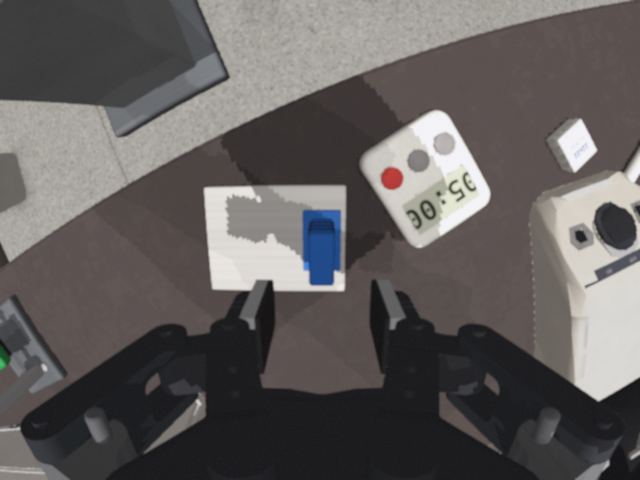

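The tab is at (321,250), square between the open fingers at (262,320) and (382,320), and the timer is clear. Going down and gripping.

```bash
python3 -m inch '[{"travel":[3,0,30],"turn":0,"claw":40},{"travel":[3,0,60],"turn":0,"claw":40},{"travel":[3,0,78],"turn":0,"claw":40},{"travel":[3,0,78],"turn":0,"claw":40}]'; python3 -m inch '[{"travel":[0,0,0],"turn":0,"claw":3},{"travel":[0,0,0],"turn":0,"claw":3},{"travel":[0,0,0],"turn":0,"claw":3},{"travel":[0,0,0],"turn":0,"claw":3},{"travel":[0,0,0],"turn":0,"claw":3}]'
```

```text
t: 11.1
tool_pos: [0.4739, 0.3142, -0.0249]
ee_rot: [0.198, 0.98, -0.001, -0.001]
force: [-1.3, -1.3, 0.2]
finger_gap: 0.0403
t: 11.6
tool_pos: [0.4761, 0.3158, -0.0223]
ee_rot: [0.198, 0.98, 0.001, 0.001]
force: [-0.0, 0.1, 8.2]
finger_gap: 0.013
```

```bash
python3 -m inch '[{"travel":[0,0,-15],"turn":0,"claw":3},{"travel":[0,0,-50],"turn":0,"claw":3},{"travel":[0,0,-95],"turn":0,"claw":3},{"travel":[0,0,-140],"turn":0,"claw":3},{"travel":[0,0,-185],"turn":0,"claw":3},{"travel":[0,0,-222],"turn":0,"claw":3},{"travel":[-15,-36,-222],"turn":-3,"claw":3},{"travel":[-31,-72,-222],"turn":-6,"claw":3},{"travel":[-47,-110,-222],"turn":-9,"claw":3},{"travel":[-62,-146,-222],"turn":-12,"claw":3}]'
python3 -m inch '[{"travel":[-24,-30,0],"turn":-3,"claw":3}]'
```

```text
t: 12.6
tool_pos: [0.4747, 0.1546, 0.1991]
ee_rot: [0.094, 0.996, 0.001, 0.001]
force: [0.8, 0.0, -1.5]
finger_gap: 0.0132
t: 12.7
tool_pos: [0.4908, 0.1206, 0.1989]
ee_rot: [0.068, 0.998, 0.001, -0.001]
force: [1.4, 0.4, -0.4]
finger_gap: 0.0129
```

```bash
python3 -m inch '[{"travel":[-4,-40,0],"turn":-3,"claw":3},{"travel":[-8,-80,0],"turn":-6,"claw":3},{"travel":[-12,-120,0],"turn":-6,"claw":3},{"travel":[-16,-160,0],"turn":-6,"claw":3},{"travel":[-20,-200,0],"turn":-6,"claw":3},{"travel":[-24,-240,0],"turn":-6,"claw":3},{"travel":[-28,-280,0],"turn":-6,"claw":3},{"travel":[-32,-320,0],"turn":-6,"claw":3},{"travel":[-36,-355,0],"turn":-6,"claw":3},{"travel":[-36,-355,0],"turn":-6,"claw":3}]'
python3 -m inch '[{"travel":[0,0,50],"turn":0,"claw":3},{"travel":[0,0,90],"turn":0,"claw":3},{"travel":[0,0,110],"turn":0,"claw":3},{"travel":[0,0,110],"turn":0,"claw":3},{"travel":[0,0,110],"turn":0,"claw":3}]'
cat > m.py <<'E'
import sys
from h import *
from rig import arm
np.set_printoptions(precision=4,suppress=True)
tag=sys.argv[1]; c=snap("wrist",tag); s=arm.sense()
print(s["tool_pos"],s["ee_rot"],s["force"],s["finger_gap"])
v,u=np.mgrid[100:340,60:560]; uv=np.c_[u.ravel(),v.ravel()]; P=deep(c,uv); img=c["img"][uv[:,1],uv[:,0]]
def fit(m,n):
    Q=P[m]
    if len(Q)<50: print(n,"few"); return
    A=np.c_[Q[:,:2]-Q[:,:2].mean(0),np.ones(len(Q))]; co=np.linalg.lstsq(A,Q[:,2],rcond=None)[0]
    r=cv2.minAreaRect((Q[:,:2]*1000).astype(np.float32)); print(n,len(Q),"slope",co[:2],"z",co[2],np.round(r[0],1),np.round(r[1],1),round(r[2],1))
w=img.min(1)>100
zt=s["tool_pos"][2]+.0223+.004
t=s["tool_pos"]
fit(w&(abs(P[:,2]-zt)<.008)&(abs(P[:,0]-t[0])<.05)&(P[:,1]<t[1]-.0)&(P[:,1]>t[1]-.09),"strip")
if zt>.04: 
    fit((P[:,2]>.0215)&(P[:,2]<.03)&(P[:,1]<-.33)&(P[:,1]>-.42)&(P[:,0]>.4)&(P[:,0]<.54),"lap")
    fit(w&(P[:,2]>.008)&(P[:,2]<.0175)&(P[:,1]>-.42)&(P[:,1]<-.2)&(P[:,0]>.4)&(P[:,0]<.54),"bed")
E
python3 m.py 8
```

```text
t: 13.7
tool_pos: [0.4785, -0.2401, 0.1995]
ee_rot: [0.02, 1.0, -0.002, 0.001]
force: [0.3, -0.4, -1.6]
finger_gap: 0.0132
t: 14.2
tool_pos: [0.4804, -0.234, 0.089]
ee_rot: [0.016, 1.0, -0.0, 0.0]
force: [0.1, 0.3, -0.6]
finger_gap: 0.0129
[ 0.4811 -0.2343  0.0895] [ 0.0162  0.9999 -0.0003  0.0012] [ 0.1556 -1.3781 -0.858 ] 0.01357967847217411
strip 14538 slope [0.0011 0.0002] z 0.1160476486738291 [ 475.4 -271.7] [74.1 61.1] 88.8
lap 9459 slope [-0.0025 -0.0196] z 0.026053450521899918 [ 474.7 -366.2] [ 70.8 113.6] 87.1
bed 9216 slope [0.0163 0.0009] z 0.014685355268151222 [ 473.1 -309.4] [188.9 105.3] 87.9
```

Strip is held flat (slope ~0) and square within 0.01 rad, with its edge at about board x = 0. Lowering onto the bed.

```bash
python3 -m inch '[{"travel":[2,0,40],"turn":0,"claw":3},{"travel":[2,0,75],"turn":0,"claw":3},{"travel":[2,0,90],"turn":0,"claw":3},{"travel":[2,0,94],"turn":0,"claw":3},{"travel":[2,0,94],"turn":0,"claw":3},{"travel":[2,0,94],"turn":0,"claw":3}]'; python3 -m inch '[{"travel":[0,0,1],"turn":0,"claw":3},{"travel":[0,0,2],"turn":0,"claw":3},{"travel":[0,0,3],"turn":0,"claw":3},{"travel":[0,0,3],"turn":0,"claw":3}]'
```

```text
t: 14.85
tool_pos: [0.4794, -0.2347, -0.0046]
ee_rot: [0.016, 1.0, -0.001, 0.001]
force: [1.0, 0.0, -0.7]
finger_gap: 0.0134
t: 15.25
tool_pos: [0.4784, -0.2341, -0.0083]
ee_rot: [0.016, 1.0, 0.0, 0.001]
force: [-3.1, 0.6, 7.9]
finger_gap: 0.0136
```

```bash
python3 -m inch '[{"travel":[0,-3,-0.6],"turn":0,"claw":3},{"travel":[0,-8,-0.6],"turn":0,"claw":3},{"travel":[0,-13,-0.6],"turn":0,"claw":3},{"travel":[0,-18,-0.6],"turn":0,"claw":3},{"travel":[0,-20,-0.6],"turn":0,"claw":3},{"travel":[0,-20,-0.6],"turn":0,"claw":3}]'; python3 - <<'E'
from h import *
c=snap("wrist","9"); d=snap("side","9")
cv2.imwrite('pics/c9.png',np.hstack([c["img"][120:420,120:520],cv2.resize(d["img"][270:370,290:423],(400,300))])[:,:,::-1])
E
```

```text
t: 15.85
tool_pos: [0.4777, -0.2546, -0.0083]
ee_rot: [0.017, 1.0, -0.0, 0.0]
force: [0.7, 1.2, 5.9]
finger_gap: 0.0133
```

View pics/c9.png

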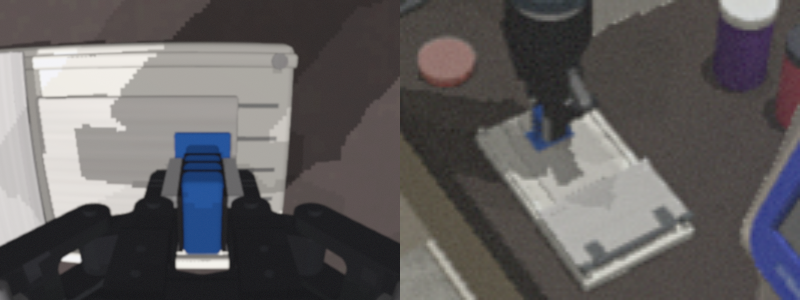

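The strip lies flat and square on the bed between the rims, its front edge at crop (38,150), just short of the lap edge at about (28,150). Sliding home.

```bash
python3 -m inch '[{"travel":[0,-4,0],"turn":0,"claw":3},{"travel":[0,-8,0],"turn":0,"claw":3},{"travel":[0,-12,0],"turn":0,"claw":3},{"travel":[0,-16,0],"turn":0,"claw":3},{"travel":[0,-20,0],"turn":0,"claw":3},{"travel":[0,-24,0],"turn":0,"claw":3},{"travel":[0,-27,0],"turn":0,"claw":3},{"travel":[0,-29,0],"turn":0,"claw":3},{"travel":[0,-29,0],"turn":0,"claw":3}]'; python3 -m inch '[{"travel":[0,-2,0],"turn":0,"claw":3},{"travel":[0,-4,0],"turn":0,"claw":3},{"travel":[0,-5,0],"turn":0,"claw":3},{"travel":[0,-5,0],"turn":0,"claw":3}]'
```

```text
t: 16.85
tool_pos: [0.4768, -0.2833, -0.0083]
ee_rot: [0.016, 1.0, 0.0, 0.0]
force: [0.6, 1.8, 6.3]
finger_gap: 0.0132
t: 17.25
tool_pos: [0.4767, -0.2879, -0.0083]
ee_rot: [0.016, 1.0, 0.0, 0.0]
force: [0.8, 2.6, 7.2]
finger_gap: 0.0131
```

```bash
python3 -m inch '[{"travel":[0,-1,0],"turn":0,"claw":3},{"travel":[0,-2,0],"turn":0,"claw":3},{"travel":[0,-2,0],"turn":0,"claw":3}]';  python3 -m inch '[{"travel":[0,-1,0.3],"turn":0,"claw":3},{"travel":[0,-1.5,0.3],"turn":0,"claw":3},{"travel":[0,-1.5,0.3],"turn":0,"claw":3}]'
```

```text
t: 17.55
tool_pos: [0.4767, -0.2898, -0.0083]
ee_rot: [0.016, 1.0, 0.0, 0.0]
force: [0.5, 4.1, 6.2]
finger_gap: 0.0131
t: 17.85
tool_pos: [0.4767, -0.2901, -0.0083]
ee_rot: [0.016, 1.0, 0.001, 0.0]
force: [0.1, 6.2, 12.4]
finger_gap: 0.0135
```

The stop is reached: 1.5 mm commanded, 0.3 mm moved, and the force rose. Easing slightly, then the final checks.

```bash
python3 -m inch '[{"travel":[0,0.5,-0.1],"turn":0,"claw":3},{"travel":[0,0.5,-0.1],"turn":0,"claw":3},{"travel":[0,0.5,-0.1],"turn":0,"claw":3},{"travel":[0,0.5,-0.1],"turn":0,"claw":3}]'; python3 - <<'E'
from h import *
from rig import arm
np.set_printoptions(precision=4,suppress=True)
c=snap("wrist","10"); d=snap("side","10"); s=arm.sense(); print(s["force"],s["tool_pos"],s["finger_gap"])
v,u=np.mgrid[60:340,20:620]; uv=np.c_[u.ravel(),v.ravel()]; P=deep(c,uv); w=c["img"][uv[:,1],uv[:,0]].min(1)>90
for n,m in (("lap",(P[:,1]<-.345)&(P[:,1]>-.39)&(P[:,2]>.018)&(P[:,2]<.04)),("strip",w&(P[:,1]<-.30)&(P[:,1]>-.328)&(abs(P[:,0]-.4767)<.03)&(P[:,2]>.012)&(P[:,2]<.024))):
    Q=P[m&(P[:,0]>.4)&(P[:,0]<.54)]; A=np.c_[Q[:,:2]-Q[:,:2].mean(0),np.ones(len(Q))]; print(n,len(Q),Q.mean(0),"slope",np.linalg.lstsq(A,Q[:,2],rcond=None)[0])
H=hsv(d); g=(H[...,0]>45)&(H[...,0]<80)&(H[...,1]>110)&(H[...,2]>40); g[:,:200]=0;g[:200]=0; g[330:]=0; g[:,340:]=0
Q=deep(d,grow(g)); print("wiper",len(Q),np.median(Q,axis=0),np.percentile(Q[:,2],[2,98]))
cv2.imwrite('pics/c10.png',np.hstack([c["img"][120:420,60:460],cv2.resize(d["img"][200:350,240:440],(400,300))])[:,:,::-1])
E
```

```text
t: 18.25
tool_pos: [0.4767, -0.2902, -0.0083]
ee_rot: [0.016, 1.0, 0.001, 0.0]
force: [-1.3, 4.9, 10.8]
finger_gap: 0.0131
[0.193  5.8252 9.1487] [ 0.4767 -0.2902 -0.0083] 0.013503556047928513
lap 14392 [ 0.455  -0.3668  0.0258] slope [-0.0013 -0.0046  0.0258]
strip 4742 [ 0.4649 -0.316   0.0188] slope [0.0001 0.0033 0.0188]
wiper 202 [ 0.4512 -0.006   0.0694] [0.0464 0.1747]
```

View pics/c10.png

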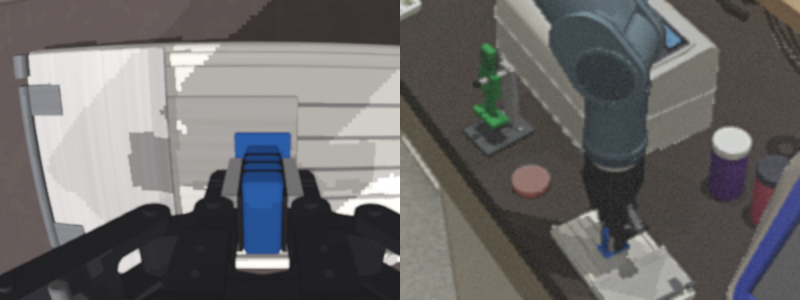

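The strip runs under the lap edge at crop (168,150). The lap is flat (slope 0.005), the strip slope is 0.003, the push is about 9–11 N, and the wiper still hangs at side crop (490,85). Handing in.

```bash
python3 -c "
from rig import arm
print(arm.sign_off())"
```

```text
the job is handed in; nothing more can be done
None
```

I hung the wiper on the peg by its eye and let go. I then took the strip by its tab, laid it on the bed, slid it under the lap plate to the stop, and handed in at about 18 s still pressing it down. The hand-in gave no verdict, so success is judged only from my own checks.

**Last checks:**
- **Strip:** the push was about 9–11 N down. The strip slope was 0.003 and the yaw error about 0.01 rad. The tab was still held at 13 mm opening. By the TCP position the edge was about 30 mm under the lap, and the last 1.5 mm commanded moved the tool only 0.3 mm, so I took it to be at the stop.
- **Lap plate:** measured slope 0.005, so it was lying down.
- **Wiper:** still hanging on the peg with the fingers clear. It leans about 0.08 rad along the peg's slope, which is inside the limit.
- **Bystanders:** I never aimed at them and saw no movement in the views, but I did not measure them at the end. The timer was out of the last pictures.

**What disagreed:** the real fingertips were about 34 mm higher than the reported TCP. My first grasp closed on top of the wiper's grip with about 13 N. The wiper did not move, and I corrected for the offset from then on. One row during the carry was sent too early, while the strip was high and clear of everything. It did no harm.

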